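Gauge the thicker parcel on the sloping packing stand

TASK

Take the parcel-thickness gauge that stands on the table and set it down gently over the thicker of the two parcels on the sloping stand: both runners flat on the sloping board, one on each side of the parcel, so that the gauge's sprung foot rests on the parcel and reads its thickness. Let go and leave the gauge standing there, without shifting either parcel or disturbing the other things on the table.

Things in the scene. Friction and masses are not known exactly. Their poses are not given: they have to be found in the camera images.
- gauge: Bridge gauge, about 0.5 kg, 120 long (x) x 108 wide (y) x 154 high; starts upright on the table. Origin midway between the undersides of its two steel runners, z up. Runners 120 x 14 x 14 lie along x at y = +47 and -47 (80 mm gap between). Uprights carry an aluminium cross bridge (underside at z 62). Same under a half turn. Centre of mass low: it stands stably on the slope.
- gauge_handle (a point): Centre of the gauge's handle, 143 mm above its origin, same axes: a black bar 14 thick (x), 80 long (y), 22 high, held on two posts above the bridge. Pinch it across x at its middle, between the posts (about 59 mm clear).
- gauge_foot (a joint): The gauge's reading (m): how far its sprung foot is pushed up along the gauge's z. 0 is the lower stop, the pad 2 mm above the plane of the runners' undersides; upper stop 0.040. With the gauge seated over a thing h thick it reads h - 2 mm. The spring presses down with 0.45 N at 0 and 1 N at 0.036.
- foot_pad (a point): Centre of the underside of the gauge's round foot pad (28 mm across), on the gauge's z axis; a thin rod from it passes up through the bridge. Same axes as the gauge.
- stand: The fixed plywood stand that carries the sloping board, 240 x 370 and about 140 high at its far edge; origin on the table under the middle of the board, z up, x away from the robot when the stand is square to it.
- board_mid (a point): Middle of the top face of the fixed stand's sloping board, 240 (x, up the slope) x 370 (y); z is the face's normal. It slopes 28 degrees, rising away from the robot, its middle 80 mm above the table; a ledge 18 high, 10 thick runs along its low edge (inner face at x = -110). The stand is turned a little about the vertical.
- thick_parcel: The thicker cardboard parcel, 140 (x, up the slope) x 56 (y) x 38 thick (z); origin at the centre of its underside, z square to the board. About 0.2 kg; it lies on the board against the ledge, in the left or the right half.
- flat_parcel: The thinner cardboard parcel, 140 x 56 x 18 thick, origin and axes likewise, in the other half of the board, centres at least 144 mm apart. Leave it alone.
- tape_roll: Bystander: roll of tape lying flat, 96 across, 48 high; origin at the centre of its underside.
- pen_tub: Bystander: grey open tub, 72 across, 95 high; origin at the centre of its underside.
- dispenser: Bystander: heavy tape dispenser, 150 x 60 x 86 high; origin at the centre of its underside.
Things that resemble listed ones, but are neither listed nor needed, are in the scene too. Several things look just like the gauge: the one meant starts farthest from the robot's base. What is shaped like the thick_parcel but red is not meant.

How it is judged:
At the end, for the whole second after the job is handed in: The gauge stands released and at rest on the sloping board, square to it within 0.06 rad and seated within 4 mm; its foot rests on the thicker parcel (pad centre over its top, within 65 mm along and 26 mm across) and reads 33.5 to 38.5 mm; both parcels are within 20 mm of where they started (value of joint gauge_foot between 0.0335 and 0.0385 m and angle between the z axis of gauge and the z axis of board_mid, either way round below 0.06 rad and z of gauge in the frame of board_mid between -0.003 and 0.004 m and x of foot_pad in the frame of thick_parcel between -0.065 and 0.065 m and y of foot_pad in the frame of thick_parcel between -0.026 and 0.026 m and distance of each of thick_parcel, flat_parcel from where it was at the start of the episode below 0.02 m and linear speed of gauge below 0.01 m/s); the robot touches nothing.
It fails at once if the gauge is dropped or banged onto the board: it moves faster than 0.4 m/s when less than 20 mm above it (z of gauge in the frame of board_mid between -0.01 and 0.02 m and x of gauge in the frame of board_mid between -0.12 and 0.12 m and y of gauge in the frame of board_mid between -0.185 and 0.185 m and linear speed of gauge above 0.4 m/s).
It fails at once if the gauge is pressed on the stand with more than 60 N (contact force between gauge and stand above 60 N).
It fails at once if a parcel is shifted more than 30 mm (distance of any of thick_parcel, flat_parcel from where it was at the start of the episode above 0.03 m).
It fails at once if a bystander is moved more than 30 mm (distance of any of tape_roll, pen_tub, dispenser from where it was at the start of the episode above 0.03 m).
It also fails if it takes over 35 s, if anything falls off the work surface, if the arm or the gripper's body presses on something with over 40 N, if the wrist force passes 120 N, or if a joint passes its speed limit or range.

ROBOT

A 7-joint arm with a two-finger parallel gripper is mounted at the origin on the work surface. World frame = base frame: x ahead of the robot, y to its left, z up, the work surface at z = 0. Lengths are in m, angles in rad, forces in N, time in s.
With the tool pointing down it reaches from about 0.425 to 0.875 m from the base axis. Payload 4.7 kg.
Tool frame: the origin (TCP) lies midway between the tips of the shut fingers; the grasp point (between the pads) lies 19 mm behind it (ctrl.hold_point_z is the distance from the TCP to the grasp point, in m); z points along the fingers, y is the line along which they close (so a half turn about z gives the same grasp; the last joint's range is limited). The gripper opens to 85 mm and grips with 20 to 120 N. Pads are 22 mm wide; open, the fingers measure 114 mm over their backs; the gripper's body (76 mm by 85 mm) begins 54 mm behind the grasp point. The pads swing forward as they close: fully open they stand 13 mm farther back than shut.
Start: joints at [1.239, 0.321, -0.07, 1.45, 0.023, 1.371, -0.057], TCP at [0.22, -0.612, 0.195] pointing down, gripper open.
Joint ranges: [-2.86, 2.86], [-0.3, 2.09], [-1.38, 1.24], [0.06, 2.45], [-1.56, 4.7], [0.09, 2.05], [-2.69, 2.69]. Speed limits (rad/s): [2.57, 2.57, 3.14, 3.14, 3.14, 3.14, 3.14].

INTERFACE

Orientations are given as a unit quaternion [w, x, y, z].
In Python, from plant import ctrl gives the robot as it stands.
- The arm moves only by the tool move_arm, never from a script. Its argument "moves" is a list of rows, each an object with "offset": the shift along the world's x, y, z in cm, a list of three; "twist": the turn, a rotation vector about the world's x, y, z in rad, a list of three; "fingers": the opening, from 0 (shut) to 1 (fully open). In form: [{"offset": [x, y, z], "twist": [ax, ay, az], "fingers": fingers}, ...]. A call has 1 to 8 rows; each row is the pose to reach, as a shift and turn from the pose commanded when the call began; what a row does not reach only later rows make up. A row lasts 1/10 s, in which the tool goes at most 50 mm and 8.59 degrees, less where a joint would pass 70% of its speed; a pose out of reach is approached as far as the arm can. A call with a gripper value outside its range is refused whole. The fingers move at their own pace and stop on an object; "grip_force" is the grip in N (left out, the last holds). Time passes only in rows, so rows that repeat a pose let the fingers close. It gives the time, the measured TCP pose, the force, the opening and the grip force at its end, in the units of the state.
- ctrl.get_state(): the state, without advancing time (a new reading comes with each control period).
- ctrl.grab_frame(name): name is "side" or "top"; returns (picture, depth): 400x640x3 uint8, red, green, blue; 400x640 float32, m along the optical axis (not along the pixel's ray), 0 where there is no reading.
- ctrl.camera_info(name): a dict with "intrinsics" (3x3 intrinsics, pixels), "T" (4x4, takes a point from camera to world coordinates). Camera axes: x right, y up, looking along -z (the intrinsics and any distortion apply to the point x, -y, -z); pixel columns grow to the right and rows downward; lengths in m; the calibration is good to about 2 mm. A picture is of the moment at which its call begins. camera_info takes no time and is no camera call.
- ctrl.hand_in(): hands the job in; it is judged then, once.
The state is a dict: "clock": time; "qpos": joint angles; "qvel": joint speeds; "joint_efforts": joint torques, N m; "position": TCP position; "tool_rot": TCP orientation; "contact_force": force on the tool from outside, world axes, zero at the start; "ft_torque": the same for the moment, N m; "gripper_width": finger opening in m; "grip_force": force on a finger pad.
Only numpy, scipy, OpenCV 4.12 (cv2) and the standard library are available. Lean on these libraries where they do the work, as an engineer would, in place of code of your own. Each camera call takes 0.05 s, during which the arm holds its last target. There are 200 camera calls.

## Working session

There is one attempt and no reset: what is moved stays moved. The work goes in short steps, Python scripts to look and compute and a tool call to move; the robot and the scene stay as the last step left them, time stands still between calls to the robot, and variables do not carry over. Pictures are saved under pics/ and viewed, at most 13 in all, crops included, and the job is handed in when it is done.

Besides the shell and the picture viewer there is one more tool, called after ">>>" as name(argument=value, ...) on one line, values as JSON. move_arm: Moves the arm, as the interface text tells. Its arguments: {"type":"object","properties":{"moves":{"type":"array","items":{"type":"object","properties":{"offset":{"type":"array","items":{"type":"number"}},"twist":{"type":"array","items":{"type":"number"}},"fingers":{"type":"number"}}}},"grip_force":{"type":"number"}},"required":["moves"]}

```bash
mkdir -p pics
cat > h.py <<'E'
import numpy as np,cv2
from plant import ctrl
def grab(n,tag):
    p,d=ctrl.grab_frame(n); cv2.imwrite(f'pics/{tag}.png',p[:,:,::-1]); np.save(f'pics/{tag}.npy',d); return p,d
def world(n,d):
    c=ctrl.camera_info(n);K=np.array(c['intrinsics']);T=np.array(c['T'])
    v,u=np.mgrid[:d.shape[0],:d.shape[1]]
    P=np.stack([(u-K[0,2])/K[0,0]*d,-(v-K[1,2])/K[1,1]*d,-d],-1)
    return P@T[:3,:3].T+T[:3,3]
E
python3 - <<'E'
from h import *
for n in('side','top'):
    p,d=grab(n,n+'0');np.save(f'pics/{n}w0.npy',world(n,d));c=ctrl.camera_info(n);print({k:(np.round(v,3).tolist() if k!='name' else v) for k,v in c.items()})
s=ctrl.get_state();print(s)
E
```

```text
{'intrinsics': [[466.071, 0.0, 313.687], [0.0, 466.071, 200.973], [0.0, 0.0, 1.0]], 'T': [[-0.921, 0.185, -0.342, 0.045], [-0.389, -0.456, 0.801, 0.988], [-0.008, 0.871, 0.492, 0.741], [0.0, 0.0, 0.0, 1.0]]}
{'intrinsics': [[397.843, 0.0, 317.508], [0.0, 397.843, 192.243], [0.0, 0.0, 1.0]], 'T': [[0.009, 0.995, -0.097, 0.358], [-1.0, 0.009, -0.005, -0.021], [-0.004, 0.097, 0.995, 1.402], [0.0, 0.0, 0.0, 1.0]]}
{'clock': 0.1, 'qpos': array([ 1.23911232,  0.32176895, -0.07012516,  1.4515573 ,  0.02258137,
        1.37081584, -0.05690916]), 'qvel': array([-0.0001299 , -0.00166235,  0.00132738, -0.00326345,  0.0004718 ,
       -0.00127773, -0.00145049]), 'joint_efforts': array([ 3.29147324e-04, -4.94879007e+01, -3.83793348e-01, -3.15209556e+01,
        1.29247969e-02,  7.52421533e-03, -3.21887728e-05]), 'position': array([ 0.22010175, -0.61101106,  0.19381805]), 'tool_rot': array([-8.61890288e-04,  9.85086390e-01,  1.72058210e-01, -1.82614665e-04]), 'contact_force': array([-0.1063295 ,  0.07515907,  0.12781016]), 'ft_torque': array([0.0097149 , 0.03480391, 0.01208754]), 'grip_force': 0.0, 'gripper_width': 0.08535951074472296}
```

View pics/side0.png

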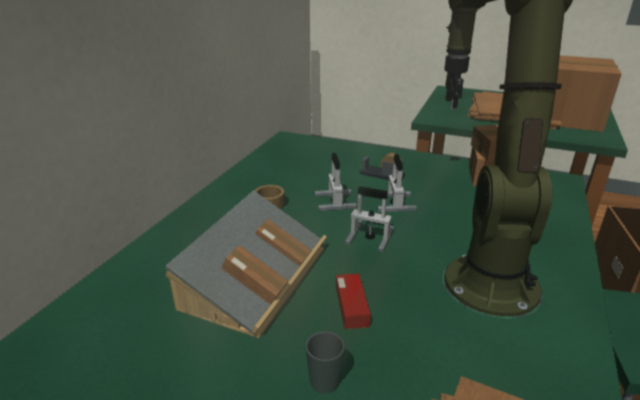

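View pics/top0.png

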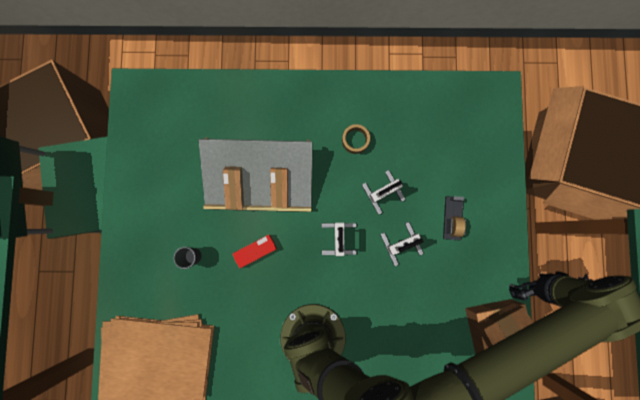

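Side view: stand at (245,260), with parcels at (255,272) and (285,240). Top view: stand at (256,175), parcels at (232,188) and (279,188), red decoy at (254,251), tape roll at (356,138), tub at (186,257), dispenser at (454,218).
Gauge candidates in the top view are (340,239), (404,243) and (386,190). By the description I choose (386,190), the farthest from the base at about (313,330). I'll check it in a crop.

Run:
```python
from h import *
p=cv2.imread('pics/top0.png')
a=cv2.resize(p[160:275,310:435],None,fx=5,fy=5,interpolation=cv2.INTER_CUBIC)
cv2.imwrite('pics/cropg.png',a)
b=cv2.resize(p[130:220,190:325],None,fx=5,fy=5,interpolation=cv2.INTER_CUBIC)
cv2.imwrite('pics/cropb.png',b)
W=np.load('pics/topw0.npy');
for n,(u0,u1,v0,v1) in dict(g1=(315,362,212,262),g2=(380,430,216,270),g3=(356,408,165,217)).items():
    w=W[v0:v1,u0:u1].reshape(-1,3);m=(w[:,2]>.125)&(w[:,2]<.18);q=w[m]
    c=q.mean(0);ax=np.linalg.svd((q-c)[:,:2],full_matrices=False)[2][0]
    print(n,m.sum(),c.round(4),'max z',q[:,2].max().round(3),'bar dir',np.degrees(np.arctan2(ax[1],ax[0])).round(1),'ext',np.ptp((q-c)[:,:2]@ax).round(3),'r',np.hypot(*c[:2]).round(3))
# board plane
w=W[142:205,202:312].reshape(-1,3)
from numpy.linalg import svd
rng=np.random.default_rng(0);best=0
for _ in range(300):
    t=w[rng.choice(len(w),3,False)];n=np.cross(t[1]-t[0],t[2]-t[0]);n/=np.linalg.norm(n)+1e-12
    m=abs((w-t[0])@n)<.004
    if m.sum()>best:best=m.sum();M=m
q=w[M];c=q.mean(0);n=svd(q-c,full_matrices=False)[2][2];n*=np.sign(n[2])
print('board n',n.round(4),'slope',np.degrees(np.arccos(n[2])).round(2),'up-dir yaw',np.degrees(np.arctan2(-n[1],-n[0])).round(2),'c',c.round(4))
np.savez('pics/board.npz',n=n,c=c)
for nme,(u0,u1,v0,v1) in dict(L=(216,250,160,215),R=(264,296,160,215)).items():
    h=(W-c)@n
    sub=h[v0:v1,u0:u1];wv=W[v0:v1,u0:u1];m=(sub>.011)&(sub<.05)
    print(nme,m.sum(),'height pct',np.percentile(sub[m],[10,25,50,75,90]).round(4),wv[m].mean(0).round(4))
```

```text
g1 111 [ 0.3341 -0.0867  0.1519] max z 0.159 bar dir -178.5 ext 0.078 r 0.345
g2 131 [ 0.3171 -0.3041  0.1513] max z 0.159 bar dir 113.8 ext 0.078 r 0.439
g3 116 [ 0.496  -0.2426  0.1524] max z 0.16 bar dir 119.2 ext 0.08 r 0.552
board n [-0.4691  0.0062  0.8831] slope 27.98 up-dir yaw -0.76 c [0.5597 0.1875 0.0887]
L 821 height pct [0.0204 0.0342 0.0371 0.0393 0.0408] [0.4922 0.2675 0.0916]
R 755 height pct [0.0146 0.0162 0.018  0.0197 0.0212] [0.4909 0.1171 0.073 ]
```

View pics/cropg.png

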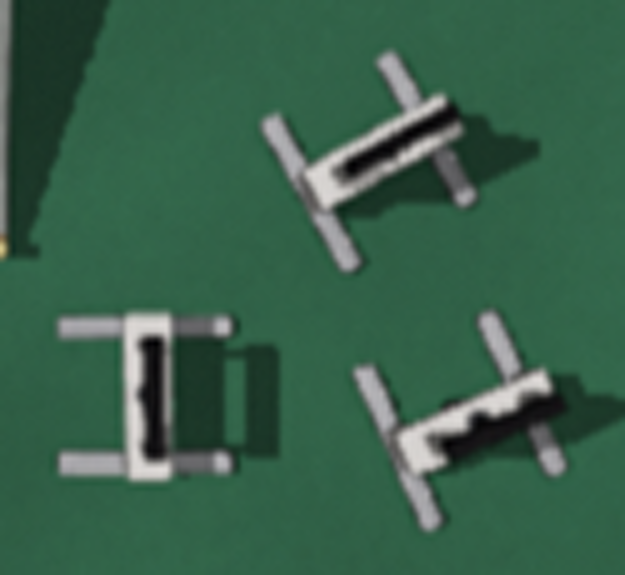

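View pics/cropb.png

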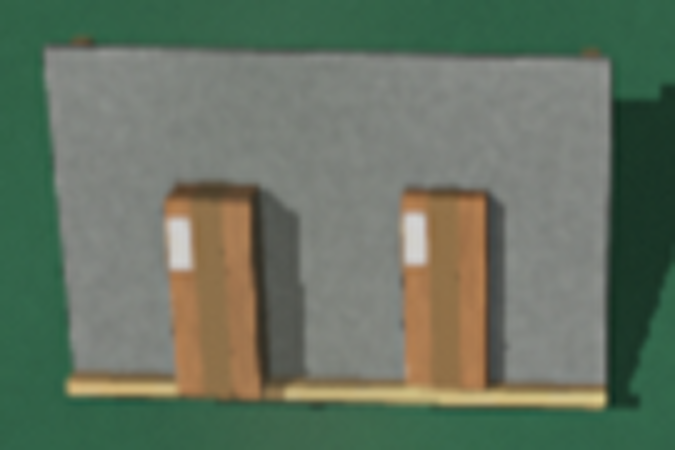

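The crop confirms the chosen gauge: an upright white bridge with a black bar at crop (397,140), and its runners run at about 29°. The left parcel, crop (213,290), is the thick one at 37 mm; the right one, crop (445,290), measures 18 mm. Next I refine the target poses.

```bash
cat > ref.py <<'E'
from h import *
import sys
b=np.load('pics/board.npz');n,c=b['n'],b['c']
for cam in('top','side'):
    W=np.load(f'pics/{cam}w0.npy').reshape(-1,3)
    d=np.hypot(W[:,0]-.496,W[:,1]+.2426)
    m=(d<.06)&(W[:,2]>.145)&(W[:,2]<.165);q=W[m]
    r=cv2.minAreaRect((q[:,:2]*1000).astype(np.float32));print(cam,'handle',m.sum(),q.mean(0).round(4),r)
    m=(d<.1)&(W[:,2]>.008)&(W[:,2]<.02);q=W[m]
    print('  runners',cv2.minAreaRect((q[:,:2]*1000).astype(np.float32)))
    for yaw in [np.arctan2(-n[1],-n[0])]:
        x=np.array([np.cos(yaw),np.sin(yaw),0]);x-=n*(x@n);x/=np.linalg.norm(x);y=np.cross(n,x)
        R=np.stack([x,y,n],1);L=(W-c)@R
        m=(abs(L[:,2])<.006)&(abs(L[:,0])<.15)&(abs(L[:,1])<.25);print('  board resid',np.median(L[m,2]).round(4),'rect',cv2.minAreaRect((L[m,:2]*1000).astype(np.float32)))
        for nm,lo,hi,y0 in(('thick',.032,.045,.08),('flat',.0145,.024,-.07)):
            m=(L[:,2]>lo)&(L[:,2]<hi)&(abs(L[:,1]-y0)<.06)&(L[:,0]>-.11)&(L[:,0]<.08);q=L[m]
            r=cv2.minAreaRect((q[:,:2]*1000).astype(np.float32))
            ctr=np.array([r[0][0],r[0][1],0])/1000;ctr2=(np.percentile(q,1,axis=0)+np.percentile(q,99,axis=0))/2
            print('  ',nm,m.sum(),'h',np.median(q[:,2]).round(4),r,'base world',(c+R@ctr).round(4),'pct ctr',ctr2.round(4),'slope yaw',np.polyfit(q[:,0],q[:,1],1)[0].round(3))
print('R',R.round(4).tolist())
E
python3 ref.py
```

```text
top handle 112 [ 0.4966 -0.2436  0.153 ] ((496.9051208496094, -244.30662536621094), (13.796731948852539, 79.44379425048828), 29.041175842285156)
  runners ((506.0504455566406, -258.20550537109375), (121.38531494140625, 142.97567749023438), 28.82851791381836)
  board resid -0.0 rect ((-15.568130493164062, 4.918548583984375), (370.1423645019531, 233.36257934570312), 89.74781036376953)
   thick 588 h 0.0378 ((-48.410850524902344, 80.19792175292969), (57.15708541870117, 122.11410522460938), 89.74498748779297) base world [0.518  0.2682 0.0659] pct ctr [-0.0485  0.0802  0.0384] slope yaw -0.006
   flat 514 h 0.0184 ((-48.517005920410156, -70.96366119384766), (121.62311553955078, 55.26068878173828), 1.2162110805511475) base world [0.5159 0.1171 0.0659] pct ctr [-0.0489 -0.0714  0.019 ] slope yaw 0.021
side handle 70 [ 0.4944 -0.2345  0.1538] ((496.55108642578125, -239.6521453857422), (13.665204048156738, 82.73492431640625), 29.813068389892578)
  runners ((496.2865905761719, -240.8505859375), (119.39742279052734, 116.34085845947266), 28.730937957763672)
  board resid 0.0014 rect ((-17.72492218017578, 5.8638916015625), (374.9013366699219, 241.018798828125), 89.84952545166016)
   thick 1130 h 0.0393 ((-48.37335968017578, 81.52848052978516), (61.83890151977539, 122.94407653808594), 89.66871643066406) base world [0.518  0.2696 0.066 ] pct ctr [-0.0488  0.0829  0.0379] slope yaw -0.005
   flat 788 h 0.0198 ((-48.820343017578125, -69.68147277832031), (61.30580520629883, 122.2238998413086), 89.79728698730469) base world [0.5156 0.1184 0.0658] pct ctr [-0.0493 -0.069   0.0192] slope yaw 0.003
R [[0.883, 0.0133, -0.4691], [-0.0118, 0.9999, 0.0062], [0.4691, 0.0, 0.8831]]
```

>>> move_arm(moves=[{"offset": [0, 0, 5], "twist": [0, 0, 0.1], "fingers": 1}, {"offset": [5, 4, 6], "twist": [0, 0, 0.25], "fingers": 1}])

```text
clock: 0.3
position: [0.2515, -0.587, 0.2565]
tool_rot: [0.004, 0.957, 0.289, -0.002]
contact_force: [1.8, -1.9, 1.7]
gripper_width: 0.0856
grip_force: 0.0
```

>>> move_arm(moves=[{"offset": [3, 4, 0], "twist": [0, 0, 0.14], "fingers": 1}, {"offset": [6, 8, 0], "twist": [0, 0, 0.28], "fingers": 1}, {"offset": [9, 12, 0], "twist": [0, 0, 0.42], "fingers": 1}, {"offset": [12, 16, 0], "twist": [0, 0, 0.56], "fingers": 1}, {"offset": [15, 20.5, 0], "twist": [0, 0, 0.7], "fingers": 1}, {"offset": [18, 25, 0], "twist": [0, 0, 0.84], "fingers": 1}, {"offset": [20.5, 29, 0], "twist": [0, 0, 0.98], "fingers": 1}, {"offset": [22.6, 33, 0], "twist": [0, 0, 1.12], "fingers": 1}])

```text
clock: 1.1
position: [0.4853, -0.2492, 0.2522]
tool_rot: [-0.0, 0.652, 0.758, -0.0]
contact_force: [0.1, -0.8, 0.3]
gripper_width: 0.0853
grip_force: 0.0
```

>>> move_arm(moves=[{"offset": [0, 0, 0], "twist": [0, 0, 0.13], "fingers": 1}, {"offset": [0, 0, 0], "twist": [0, 0, 0.26], "fingers": 1}, {"offset": [0, 0, 0], "twist": [0, 0, 0.362], "fingers": 1}, {"offset": [0, 0, 0], "twist": [0, 0, 0.362], "fingers": 1}, {"offset": [0, 0, 0], "twist": [0, 0, 0.362], "fingers": 1}])

```text
clock: 1.6
position: [0.4844, -0.2511, 0.2522]
tool_rot: [-0.0, 0.508, 0.861, 0.0]
contact_force: [0.2, 0.4, 0.6]
gripper_width: 0.0853
grip_force: 0.0
```

```bash
cat > st.py <<'E'
from h import *
from scipy.spatial.transform import Rotation as Ro
s=ctrl.get_state();R=Ro.from_quat(s['tool_rot'],scalar_first=True).as_matrix()
print(s['clock'],s['position'].round(4),'ty',R[:,1].round(3),'tyaw',np.degrees(np.arctan2(R[1,1],R[0,1])).round(2),'tz',R[:,2].round(4),s['qpos'].round(2),s['contact_force'].round(1),s['gripper_width'],s['grip_force'])
E
python3 st.py
```

```text
1.6 [ 0.4844 -0.2511  0.2522] ty [ 0.875  0.483 -0.   ] tyaw 28.9 tz [-4.e-04  4.e-04 -1.e+00] [ 0.9   0.1  -0.5   1.61  0.05  1.44  0.89] [0.2 0.4 0.6] 0.08529501731922932 0.0
```

>>> move_arm(moves=[{"offset": [1.2, 0.9, -2], "twist": [0, 0, 0], "fingers": 1}, {"offset": [1.2, 0.9, -5], "twist": [0, 0, 0], "fingers": 1}, {"offset": [1.2, 0.9, -8], "twist": [0, 0, 0], "fingers": 1}, {"offset": [1.2, 0.9, -11], "twist": [0, 0, 0], "fingers": 1}, {"offset": [1.2, 0.9, -13], "twist": [0, 0, 0], "fingers": 1}, {"offset": [1.2, 0.9, -13], "twist": [0, 0, 0], "fingers": 1}])

```text
clock: 2.2
position: [0.4942, -0.2412, 0.1193]
tool_rot: [-0.003, 0.508, 0.861, 0.0]
contact_force: [0.1, 0.4, -0.3]
gripper_width: 0.0856
grip_force: 0.0
```

```bash
python3 st.py
python3 - <<'E'
from h import *
p,d=grab('side','side1');cv2.imwrite('pics/c1.png',cv2.resize(p[100:260,290:450,::-1],None,fx=3.7,fy=3.7,interpolation=cv2.INTER_CUBIC))
E
```

```text
2.2 [ 0.4942 -0.2412  0.1193] ty [ 0.875  0.484 -0.003] tyaw 28.94 tz [-0.0054  0.0033 -1.    ] [ 0.87  0.2  -0.51  1.78  0.1   1.2   0.83] [ 0.1  0.4 -0.3] 0.08561046663820669 0.0
```

View pics/c1.png

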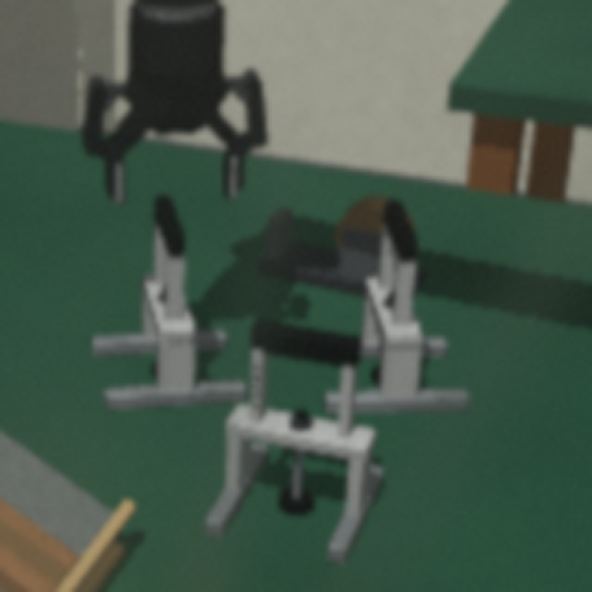

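Run:
```python
from h import *
c=ctrl.camera_info('side');K=np.array(c['intrinsics']);T=np.array(c['T'])
def pr(P):
    q=np.linalg.inv(T)@np.r_[P,1];return (K[0,2]+K[0,0]*q[0]/-q[2],K[1,2]-K[1,1]*q[1]/-q[2])
for P in([.4942,-.2412,.1193],[.4965,-.242,.143],[.4965,-.242,0]):
    u,v=pr(P);print(P,u,v,'crop',(u-290)*3.7,(v-100)*3.7)
d=np.load('pics/side1.npy');W=world('side',d)
for cx,cy in((118,190),(235,188),(170,225),(180,60)):
    u,v=int(290+cx/3.7),int(100+cy/3.7);print(cx,cy,W[v-1:v+2,u-1:u+2].reshape(-1,3).round(3)[[1,4,7]].tolist())
s=ctrl.get_state();print(s['clock'],s['position'])
p,dt=grab('top','top1');W=world('top',dt)
```

```text
[0.4942, -0.2412, 0.1193] 335.849471959495 168.11672723478057 crop 169.6430462501316 252.03189076868813
[0.4965, -0.242, 0.143] 335.35949079509885 160.9182286178454 crop 167.83011594186576 225.39744588602795
[0.4965, -0.242, 0] 334.6932809686749 201.37092273757546 crop 165.3651395840972 375.0724141290292
118 190 [[0.531, -0.21, 0.187], [0.531, -0.211, 0.183], [0.531, -0.209, 0.181]]
235 188 [[0.446, -0.258, 0.184], [0.445, -0.255, 0.182], [0.446, -0.258, 0.178]]
170 225 [[0.493, -0.23, 0.155], [0.491, -0.224, 0.154], [0.489, -0.22, 0.153]]
180 60 [[0.477, -0.205, 0.304], [0.48, -0.212, 0.299], [0.478, -0.207, 0.298]]
2.25 [ 0.49561089 -0.24177667  0.12144038]
```

Run:
```python
from h import *
p,d=grab('side','side2');cv2.imwrite('pics/c2.png',cv2.resize(p[100:260,290:450,::-1],None,fx=3.7,fy=3.7,interpolation=cv2.INTER_CUBIC))
s=ctrl.get_state();print(s['clock'],s['position'])
```

```text
2.35 [ 0.49738711 -0.24251427  0.12377085]
```

View pics/c2.png

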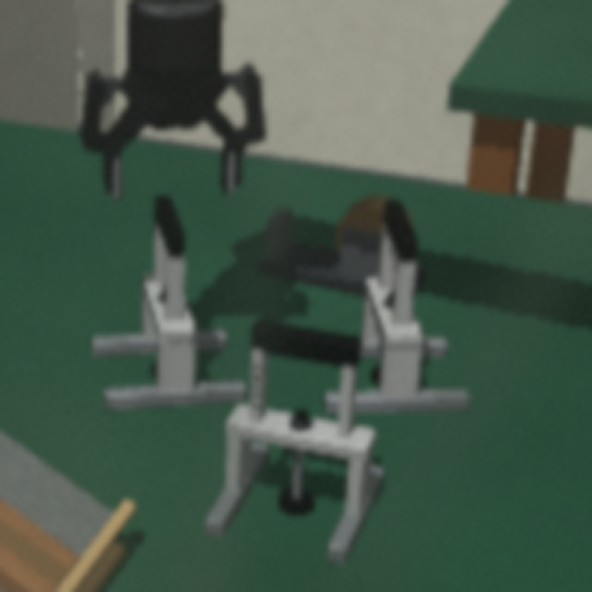

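Here the camera shows the fingertips, crop (115,193) and (232,190), still above the bar at (168,225). That disagrees with the reported TCP height by about 45 mm, so I'll quantify it against the start frame.

Run:
```python
from h import *
W0=np.load('pics/sidew0.npy');W=world('side',np.load('pics/side2.npy'))
D=(np.linalg.norm(W-W0,axis=2)>.04)
m=D&(np.hypot(W[...,0]-.497,W[...,1]+.2425)<.08)&(W[...,2]>.05)&(W[...,2]<.45)
q=W[m]
for z in np.arange(.14,.34,.01):
    k=(q[:,2]>=z)&(q[:,2]<z+.01)
    if k.sum():print(round(z,2),k.sum(),q[k].min(0)[:2].round(3),q[k].max(0)[:2].round(3))
m=(np.hypot(W0[...,0]-.22,W0[...,1]+.611)<.1)&(W0[...,2]>.1)&(W0[...,2]<.45)
v,u=np.nonzero(m);q=W0[m];o=np.argsort(q[:,2])[:8];print('start',m.sum(),q[o].round(3).tolist(),u[o],v[o])
Wt=world('top',np.load('pics/top1.npy'))
print('top: points near tool');m=(np.hypot(Wt[...,0]-.497,Wt[...,1]+.2425)<.1)&(Wt[...,2]>.05);q=Wt[m]
for z in np.arange(.06,.4,.02):
    k=(q[:,2]>=z)&(q[:,2]<z+.02)
    if k.sum():print(round(z,2),k.sum(),q[k].min(0)[:2].round(3),q[k].max(0)[:2].round(3))
```

```text
0.17 9 [ 0.451 -0.263] [ 0.536 -0.212]
0.18 29 [ 0.443 -0.263] [ 0.543 -0.206]
0.19 32 [ 0.443 -0.268] [ 0.542 -0.205]
0.2 30 [ 0.444 -0.264] [ 0.54  -0.206]
0.21 34 [ 0.437 -0.267] [ 0.549 -0.2  ]
0.22 84 [ 0.425 -0.283] [ 0.568 -0.194]
0.23 103 [ 0.426 -0.28 ] [ 0.563 -0.197]
0.24 130 [ 0.428 -0.278] [ 0.564 -0.195]
0.25 102 [ 0.429 -0.266] [ 0.565 -0.198]
0.26 161 [ 0.429 -0.268] [ 0.559 -0.196]
0.27 165 [ 0.428 -0.283] [ 0.56  -0.197]
0.28 38 [ 0.437 -0.265] [ 0.545 -0.205]
0.29 79 [ 0.458 -0.249] [ 0.526 -0.202]
0.3 90 [ 0.458 -0.246] [ 0.528 -0.199]
0.31 84 [ 0.457 -0.244] [ 0.527 -0.201]
0.32 91 [ 0.456 -0.246] [ 0.531 -0.202]
0.33 110 [ 0.458 -0.269] [ 0.531 -0.203]
start 1281 [[0.124, -0.62, 0.103], [0.137, -0.639, 0.105], [0.133, -0.63, 0.106], [0.121, -0.615, 0.106], [0.128, -0.617, 0.108], [0.129, -0.625, 0.108], [0.125, -0.617, 0.108], [0.134, -0.642, 0.108]] [473 470 471 474 472 472 473 471] [146 143 144 146 145 144 145 142]
top: points near tool
0.06 101 [ 0.459 -0.253] [ 0.51  -0.193]
0.08 6 [ 0.474 -0.245] [ 0.496 -0.21 ]
0.1 5 [ 0.473 -0.214] [ 0.484 -0.209]
0.12 4 [ 0.477 -0.23 ] [ 0.484 -0.208]
0.14 40 [ 0.473 -0.234] [ 0.495 -0.208]
0.16 2 [ 0.527 -0.214] [ 0.53  -0.212]
0.18 3 [ 0.528 -0.212] [ 0.538 -0.209]
0.2 12 [ 0.526 -0.223] [ 0.542 -0.205]
0.22 42 [ 0.513 -0.222] [ 0.561 -0.197]
0.24 15 [ 0.514 -0.225] [ 0.562 -0.197]
0.26 72 [ 0.522 -0.228] [ 0.557 -0.2  ]
0.28 17 [ 0.465 -0.218] [ 0.516 -0.206]
0.3 20 [ 0.466 -0.217] [ 0.52  -0.205]
0.32 28 [ 0.468 -0.216] [ 0.514 -0.205]
0.34 16 [ 0.474 -0.211] [ 0.513 -0.205]
0.36 32 [ 0.475 -0.219] [ 0.522 -0.205]
0.38 19 [ 0.482 -0.214] [ 0.516 -0.207]
```

Both cameras agree that the fingertips really are at z ≈ 0.175, with xy good. Going 35 mm lower is safe under either reading, so I'll descend with a force check and look again.

>>> move_arm(moves=[{"offset": [0, 0, -1], "twist": [0, 0, 0], "fingers": 1}, {"offset": [0, 0, -2], "twist": [0, 0, 0], "fingers": 1}, {"offset": [0, 0, -3], "twist": [0, 0, 0], "fingers": 1}, {"offset": [0, 0, -3.5], "twist": [0, 0, 0], "fingers": 1}, {"offset": [0, 0, -3.5], "twist": [0, 0, 0], "fingers": 1}, {"offset": [0, 0, -3.5], "twist": [0, 0, 0], "fingers": 1}])

```text
clock: 2.95
position: [0.4967, -0.2421, 0.0875]
tool_rot: [-0.0, 0.507, 0.862, 0.0]
contact_force: [-0.2, -0.2, 0.7]
gripper_width: 0.0852
grip_force: 0.0
```

```bash
python3 - <<'E'
from h import *
p,d=grab('side','side3');cv2.imwrite('pics/c3.png',cv2.resize(p[90:220,290:420,::-1],None,fx=4.5,fy=4.5,interpolation=cv2.INTER_CUBIC))
W0=np.load('pics/sidew0.npy');W=world('side',d)
m=(np.linalg.norm(W-W0,axis=2)>.04)&(np.hypot(W[...,0]-.497,W[...,1]+.2425)<.08)&(W[...,2]>.05)&(W[...,2]<.3)
q=W[m]
for z in np.arange(.1,.3,.01):
    k=(q[:,2]>=z)&(q[:,2]<z+.01)
    if k.sum():print(round(z,2),k.sum(),q[k].min(0)[:2].round(3),q[k].max(0)[:2].round(3))
print(W0[85:108:3,456].round(3).tolist())
E
python3 st.py
```

```text
0.13 2 [ 0.462 -0.271] [ 0.484 -0.206]
0.14 23 [ 0.444 -0.277] [ 0.535 -0.209]
0.15 34 [ 0.443 -0.272] [ 0.541 -0.203]
0.16 32 [ 0.444 -0.271] [ 0.542 -0.206]
0.17 30 [ 0.442 -0.265] [ 0.542 -0.204]
0.18 55 [ 0.426 -0.271] [ 0.551 -0.196]
0.19 89 [ 0.426 -0.282] [ 0.562 -0.194]
0.2 128 [ 0.427 -0.283] [ 0.564 -0.197]
0.21 101 [ 0.427 -0.28 ] [ 0.561 -0.198]
0.22 127 [ 0.431 -0.269] [ 0.559 -0.194]
0.23 154 [ 0.431 -0.27 ] [ 0.559 -0.198]
0.24 102 [ 0.433 -0.284] [ 0.557 -0.198]
0.25 49 [ 0.458 -0.251] [ 0.527 -0.2  ]
0.26 84 [ 0.458 -0.25 ] [ 0.526 -0.201]
0.27 89 [ 0.458 -0.251] [ 0.527 -0.2  ]
0.28 83 [ 0.457 -0.248] [ 0.531 -0.2  ]
0.29 110 [ 0.457 -0.263] [ 0.532 -0.197]
[[0.203, -0.546, 0.329], [0.201, -0.541, 0.321], [0.323, -1.754, -0.029], [0.199, -0.541, 0.302], [0.197, -0.538, 0.293], [0.199, -0.568, 0.274], [0.196, -0.555, 0.268], [0.196, -0.566, 0.255]]
3.0 [ 0.4969 -0.2422  0.0878] ty [0.874 0.486 0.   ] tyaw 29.05 tz [ 5.e-04 -1.e-04 -1.e+00] [ 0.86  0.23 -0.51  1.81  0.12  1.13  0.81] [-1.2 -0.2 -0.3] 0.08572406252850515 0.0
```

View pics/c3.png

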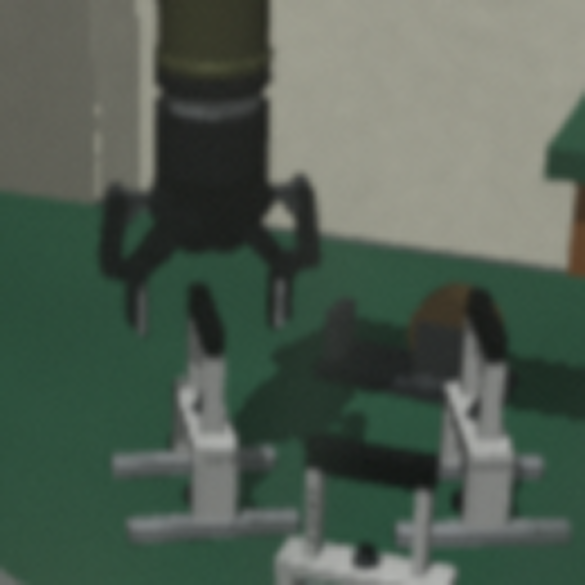

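The tips moved down exactly as commanded and now sit at z ≈ 0.138. The true tool height is therefore about 37 mm above the reported value. Once closed, the grasp point will be at ~0.144, the handle centre. Gripping now, then a small lift.

>>> move_arm(grip_force=80, moves=[{"offset": [0, 0, 0], "twist": [0, 0, 0], "fingers": 0}, {"offset": [0, 0, 0], "twist": [0, 0, 0], "fingers": 0}, {"offset": [0, 0, 0], "twist": [0, 0, 0], "fingers": 0}, {"offset": [0, 0, 0], "twist": [0, 0, 0], "fingers": 0}, {"offset": [0, 0, 0], "twist": [0, 0, 0], "fingers": 0}, {"offset": [0, 0, 0], "twist": [0, 0, 0], "fingers": 0}, {"offset": [0, 0, 0], "twist": [0, 0, 0], "fingers": 0}, {"offset": [0, 0, 0], "twist": [0, 0, 0], "fingers": 0}])

```text
clock: 3.8
position: [0.497, -0.2419, 0.0877]
tool_rot: [0.0, 0.507, 0.862, 0.0]
contact_force: [2.4, -0.7, -1.0]
gripper_width: 0.013
grip_force: 78.5
```

```bash
python3 st.py
```

```text
3.8 [ 0.497  -0.2419  0.0877] ty [0.874 0.486 0.001] tyaw 29.07 tz [ 8.e-04  2.e-04 -1.e+00] [ 0.86  0.23 -0.51  1.81  0.12  1.13  0.81] [ 2.4 -0.7 -1. ] 0.012986247197232369 78.49598407745361
```

Gripped: width 13 mm, 78 N. Lift.

>>> move_arm(moves=[{"offset": [0, 0, 1], "twist": [0, 0, 0], "fingers": 0}, {"offset": [0, 0, 4], "twist": [0, 0, 0], "fingers": 0}, {"offset": [0, 0, 8], "twist": [0, 0, 0], "fingers": 0}, {"offset": [0, 0, 12], "twist": [0, 0, 0], "fingers": 0}, {"offset": [0, 0, 16], "twist": [0, 0, 0], "fingers": 0}, {"offset": [0, 0, 19], "twist": [0, 0, 0], "fingers": 0}, {"offset": [0, 0, 21], "twist": [0, 0, 0], "fingers": 0}, {"offset": [0, 0, 22], "twist": [0, 0, 0], "fingers": 0}])

```text
clock: 4.6
position: [0.4966, -0.2424, 0.3096]
tool_rot: [0.001, 0.507, 0.862, -0.0]
contact_force: [0.6, 0.2, -4.7]
gripper_width: 0.0128
grip_force: 78.5
```

>>> move_arm(moves=[{"offset": [0, 2, 0], "twist": [0, 0, -0.03], "fingers": 0}, {"offset": [0, 6, 0], "twist": [0, 0, -0.08], "fingers": 0}, {"offset": [0, 10, 0], "twist": [0, 0, -0.14], "fingers": 0}, {"offset": [0, 14, 0], "twist": [0, 0, -0.2], "fingers": 0}, {"offset": [0, 18, 0], "twist": [0, 0, -0.26], "fingers": 0}, {"offset": [0, 22, 0], "twist": [0, 0, -0.32], "fingers": 0}, {"offset": [0, 26, 0], "twist": [0, 0, -0.38], "fingers": 0}, {"offset": [0, 30, 0], "twist": [0, 0, -0.44], "fingers": 0}])

```text
clock: 5.4
position: [0.4954, 0.059, 0.3066]
tool_rot: [-0.0, 0.684, 0.729, -0.001]
contact_force: [0.6, -0.2, -4.3]
gripper_width: 0.0125
grip_force: 78.4
```

>>> move_arm(moves=[{"offset": [0, 4, 0], "twist": [0, 0, -0.05], "fingers": 0}, {"offset": [0, 8, 0], "twist": [0, 0, -0.085], "fingers": 0}, {"offset": [0, 12, 0], "twist": [0, 0, -0.085], "fingers": 0}, {"offset": [0, 16, 0], "twist": [0, 0, -0.085], "fingers": 0}, {"offset": [0, 19, 0], "twist": [0, 0, -0.085], "fingers": 0}, {"offset": [0, 21, 0], "twist": [0, 0, -0.085], "fingers": 0}, {"offset": [0, 21, 0], "twist": [0, 0, -0.085], "fingers": 0}, {"offset": [0, 21, 0], "twist": [0, 0, -0.085], "fingers": 0}])

```text
clock: 6.2
position: [0.496, 0.2673, 0.3065]
tool_rot: [-0.0, 0.713, 0.701, -0.001]
contact_force: [0.7, -1.2, -4.3]
gripper_width: 0.013
grip_force: 78.4
```

```bash
cat > tgt.py <<'E'
from h import *
import sys
from scipy.spatial.transform import Rotation as Ro
b=np.load('pics/board.npz');n,c=b['n'],b['c'];yaw=np.arctan2(-n[1],-n[0])
x=np.array([np.cos(yaw),np.sin(yaw),0]);x-=n*(x@n);x/=np.linalg.norm(x);RB=np.stack([x,np.cross(n,x),n],1)
s=ctrl.get_state();R=Ro.from_quat(s['tool_rot'],scalar_first=True).as_matrix()
G=np.stack([R[:,1],R[:,0],-R[:,2]],1)
print('gauge axes now (board)',(RB.T@G).round(3).tolist())
h=float(sys.argv[1])
hd=c+RB@[-.0265,.081,.143+h]
A=hd-.0183*n-[0,0,.037];B=hd-.0553*n
tw=Ro.from_matrix(RB@G.T).as_rotvec()
print('twist',tw.round(4),'A off cm',((A-s['position'])*100).round(2),'B off',((B-s['position'])*100).round(2))
E
python3 st.py; python3 tgt.py .06
```

```text
6.2 [0.496  0.2673 0.3065] ty [ 1.    -0.017 -0.002] tyaw -0.98 tz [-0.0021 -0.0017 -1.    ] [ 0.29  0.21 -0.97  1.46  0.17  1.57 -0.69] [ 0.7 -1.2 -4.3] 0.013011558770546442 78.43994736671448
gauge axes now (board) [[0.882, 0.002, 0.471], [-0.004, 1.0, 0.002], [-0.471, -0.003, 0.882]]
twist [-0.0058 -0.4904  0.0041] A off cm [ -4.53   0.26 -10.41] B off [-2.8   0.24 -9.98]
```

>>> move_arm(moves=[{"offset": [-0.5, 0, 0], "twist": [-0.001, -0.08, 0], "fingers": 0}, {"offset": [-1, 0, 0], "twist": [-0.002, -0.18, 0.001], "fingers": 0}, {"offset": [-2, 0.1, 0], "twist": [-0.003, -0.28, 0.002], "fingers": 0}, {"offset": [-3, 0.2, 0], "twist": [-0.005, -0.38, 0.003], "fingers": 0}, {"offset": [-3.5, 0.2, 0], "twist": [-0.006, -0.46, 0.004], "fingers": 0}, {"offset": [-3.6, 0.2, 0], "twist": [-0.006, -0.49, 0.004], "fingers": 0}, {"offset": [-3.6, 0.2, 0], "twist": [-0.006, -0.49, 0.004], "fingers": 0}, {"offset": [-3.6, 0.2, 0], "twist": [-0.006, -0.49, 0.004], "fingers": 0}])

```text
clock: 7.0
position: [0.4577, 0.2707, 0.3054]
tool_rot: [0.171, 0.69, 0.683, 0.169]
contact_force: [-1.3, 1.3, -4.9]
gripper_width: 0.0127
grip_force: 79.6
```

```bash
python3 st.py; python3 tgt.py .06
```

```text
7.0 [0.4577 0.2707 0.3054] ty [ 0.884 -0.009  0.467] tyaw -0.55 tz [ 0.4669 -0.0041 -0.8843] [-0.16 -0.3  -0.55  1.91  0.18  1.12 -0.77] [-1.3  1.3 -4.9] 0.012659734785719029 79.61809158325195
gauge axes now (board) [[1.0, -0.003, 0.003], [0.003, 1.0, -0.002], [-0.003, 0.002, 1.0]]
twist [-0.0004 -0.0025 -0.0038] A off cm [ -0.7   -0.07 -10.3 ] B off [ 1.04 -0.1  -9.87]
```

Orientation is right, but j2 is at its lower limit; moving down and forward relieves that. Now I'll measure the held gauge in the camera.

```bash
cat > meas.py <<'E'
from h import *
import sys
from tgt import RB,c,s
tag=sys.argv[2]
Ag=s['position']+[0,0,.037]-RB[:,2]*(.143-.0183)   # predicted gauge origin, case A
Bg=s['position']-RB[:,2]*(.143-.0553)
print('pred origin L  A',(RB.T@(Ag-c)).round(4),'B',(RB.T@(Bg-c)).round(4))
for cam in('side','top'):
    p,d=grab(cam,cam+tag);W=world(cam,d);np.save(f'pics/{cam}w{tag}.npy',W)
    L=(W-c)@RB;W0=np.load(f'pics/{cam}w0.npy')
    m=(np.linalg.norm(W-W0,axis=2)>.015)
    o=RB.T@(Ag-c)
    m&=(abs(L-o)<[.11,.09,.2]).all(-1)&(L[...,2]>o[2]-.03)&(L[...,2]<o[2]+.2)
    q=L[m]-o
    print(cam,m.sum())
    for z in np.arange(-.03,.17,.01):
        k=(q[:,2]>=z)&(q[:,2]<z+.01)
        if k.sum()>3:print('  z',round(z,2),k.sum(),'x',np.percentile(q[k,0],[2,98]).round(3),'y',np.percentile(q[k,1],[2,98]).round(3))
p=cv2.imread(f'pics/side{tag}.png');cv2.imwrite(f'pics/cs{tag}.png',cv2.resize(p[120:340,150:370],None,fx=2.7,fy=2.7,interpolation=cv2.INTER_CUBIC))
E
python3 meas.py .06 h
```

```text
gauge axes now (board) [[1.0, -0.003, 0.003], [0.003, 1.0, -0.002], [-0.003, 0.002, 1.0]]
twist [-0.0004 -0.0025 -0.0038] A off cm [ -0.7   -0.07 -10.3 ] B off [ 1.04 -0.1  -9.87]
pred origin L  A [0.028  0.0818 0.1477] B [0.0106 0.0818 0.152 ]
side 2691
  z 0.0 89 x [-0.075  0.039] y [-0.047  0.051]
  z 0.01 496 x [-0.077  0.039] y [-0.055  0.051]
  z 0.02 289 x [-0.074  0.038] y [-0.056  0.051]
  z 0.03 79 x [-0.033 -0.005] y [-0.051  0.05 ]
  z 0.04 73 x [-0.033 -0.004] y [-0.049  0.05 ]
  z 0.05 77 x [-0.033 -0.004] y [-0.054  0.049]
  z 0.06 53 x [-0.033 -0.005] y [-0.048  0.051]
  z 0.07 199 x [-0.033 -0.004] y [-0.05   0.052]
  z 0.08 226 x [-0.032 -0.006] y [-0.051  0.049]
  z 0.09 65 x [-0.025 -0.012] y [-0.036  0.036]
  z 0.1 39 x [-0.025 -0.012] y [-0.036  0.037]
  z 0.11 31 x [-0.025 -0.011] y [0.031 0.037]
  z 0.12 34 x [-0.025 -0.012] y [0.029 0.038]
  z 0.13 51 x [-0.034  0.   ] y [0.005 0.036]
  z 0.14 90 x [-0.038  0.001] y [0.001 0.038]
  z 0.15 149 x [-0.038 -0.   ] y [-0.011  0.039]
  z 0.16 146 x [-0.037  0.   ] y [-0.031  0.035]
top 1006
  z 0.0 16 x [-0.026  0.041] y [-0.06   0.038]
  z 0.01 228 x [-0.071  0.042] y [-0.06   0.047]
  z 0.02 100 x [-0.074  0.041] y [-0.06   0.043]
  z 0.03 27 x [-0.028 -0.001] y [-0.058  0.045]
  z 0.04 17 x [-0.027 -0.002] y [-0.058  0.046]
  z 0.05 21 x [-0.031 -0.002] y [-0.058  0.046]
  z 0.06 16 x [-0.006 -0.002] y [-0.057  0.041]
  z 0.07 179 x [-0.032 -0.002] y [-0.059  0.045]
  z 0.08 130 x [-0.03  -0.003] y [-0.057  0.037]
  z 0.09 14 x [-0.022 -0.01 ] y [-0.043 -0.002]
  z 0.1 12 x [-0.023 -0.011] y [-0.043 -0.036]
  z 0.11 7 x [-0.025 -0.011] y [-0.042 -0.035]
  z 0.12 10 x [-0.023 -0.011] y [-0.042 -0.035]
  z 0.13 10 x [-0.013 -0.005] y [-0.042 -0.008]
  z 0.14 31 x [-0.034  0.002] y [-0.044  0.009]
  z 0.15 70 x [-0.026 -0.001] y [-0.043 -0.007]
  z 0.16 32 x [-0.03  -0.008] y [-0.042 -0.008]
```

View pics/csh.png

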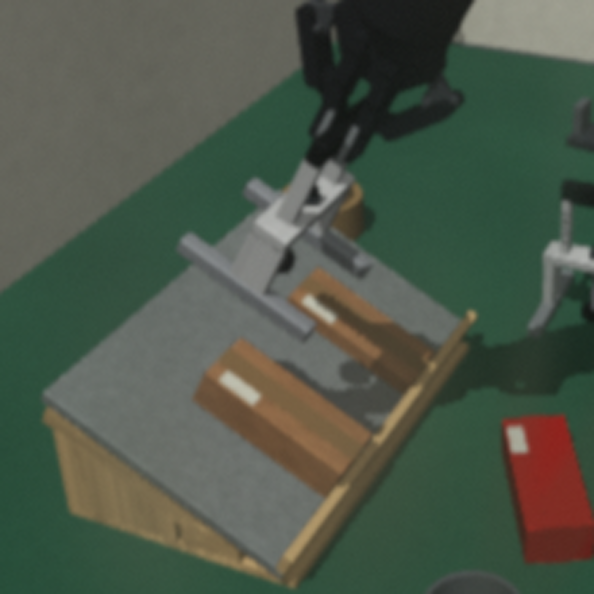

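The picture shows the gauge level with the board at crop (250,270), above and up-slope of the thick parcel at (285,420). Measured offsets match case B, the error lying along the tool axis. Per camera, y needs about +4 mm. Descend to 60 mm above the board.

>>> move_arm(moves=[{"offset": [0.2, 0.1, -1], "twist": [0, 0, 0], "fingers": 0}, {"offset": [0.4, 0.2, -2.5], "twist": [0, -0.002, -0.003], "fingers": 0}, {"offset": [0.6, 0.3, -4.5], "twist": [0, -0.002, -0.003], "fingers": 0}, {"offset": [0.8, 0.3, -6.5], "twist": [0, -0.002, -0.003], "fingers": 0}, {"offset": [1, 0.3, -8.3], "twist": [0, -0.002, -0.003], "fingers": 0}, {"offset": [1, 0.3, -9.5], "twist": [0, -0.002, -0.003], "fingers": 0}, {"offset": [1, 0.3, -9.8], "twist": [0, -0.002, -0.003], "fingers": 0}, {"offset": [1, 0.3, -9.8], "twist": [0, -0.002, -0.003], "fingers": 0}])

```text
clock: 7.9
position: [0.4708, 0.2721, 0.209]
tool_rot: [0.173, 0.692, 0.68, 0.171]
contact_force: [-0.2, -0.4, -4.1]
gripper_width: 0.0125
grip_force: 79.6
```

```bash
python3 st.py; python3 meas.py .0 k
```

```text
7.9 [0.4708 0.2721 0.209 ] ty [ 0.882 -0.016  0.472] tyaw -1.06 tz [ 0.4717 -0.0073 -0.8817] [-0.13 -0.23 -0.61  2.05  0.26  0.93 -0.89] [-0.2 -0.4 -4.1] 0.012543182748852697 79.57201480865479
gauge axes now (board) [[1.0, 0.005, -0.003], [-0.005, 1.0, 0.001], [0.003, -0.001, 1.0]]
twist [-0.0012  0.003   0.0044] A off cm [ 0.8  -0.25 -5.96] B off [ 2.54 -0.28 -5.53]
pred origin L  A [-0.0057  0.0834  0.0564] B [-0.023   0.0834  0.0607]
side 2318
  z 0.0 77 x [-0.076  0.041] y [-0.047  0.05 ]
  z 0.01 441 x [-0.075  0.04 ] y [-0.053  0.051]
  z 0.02 267 x [-0.074  0.04 ] y [-0.057  0.05 ]
  z 0.03 59 x [-0.033 -0.004] y [-0.048  0.05 ]
  z 0.04 55 x [-0.032 -0.004] y [-0.047  0.051]
  z 0.05 60 x [-0.033 -0.004] y [-0.048  0.05 ]
  z 0.06 44 x [-0.033 -0.003] y [-0.048  0.051]
  z 0.07 171 x [-0.033 -0.004] y [-0.05   0.052]
  z 0.08 210 x [-0.032 -0.004] y [-0.051  0.052]
  z 0.09 33 x [-0.025 -0.011] y [-0.035  0.036]
  z 0.1 26 x [-0.025 -0.011] y [0.03  0.036]
  z 0.11 28 x [-0.025 -0.011] y [0.029 0.036]
  z 0.12 28 x [-0.025 -0.012] y [0.031 0.037]
  z 0.13 42 x [-0.034 -0.002]
[... 284 characters left out ...]
0.072  0.042] y [-0.059  0.046]
  z 0.03 15 x [-0.031 -0.001] y [-0.058  0.044]
  z 0.04 20 x [-0.028 -0.003] y [-0.057  0.046]
  z 0.05 16 x [-0.025 -0.003] y [-0.057  0.047]
  z 0.06 14 x [-0.016 -0.003] y [-0.058  0.042]
  z 0.07 137 x [-0.032 -0.003] y [-0.058  0.047]
  z 0.08 120 x [-0.031 -0.003] y [-0.057  0.041]
  z 0.09 16 x [-0.024 -0.012] y [-0.042 -0.001]
  z 0.1 8 x [-0.023 -0.011] y [-0.041 -0.035]
  z 0.11 5 x [-0.025 -0.012] y [-0.041 -0.034]
  z 0.12 8 x [-0.023 -0.012] y [-0.041 -0.034]
  z 0.13 9 x [-0.015 -0.003] y [-0.041 -0.007]
  z 0.14 29 x [-0.021 -0.002] y [-0.043  0.035]
  z 0.15 50 x [-0.031 -0.006] y [-0.043  0.031]
  z 0.16 31 x [-0.027 -0.002] y [-0.04  -0.008]
```

View pics/csk.png

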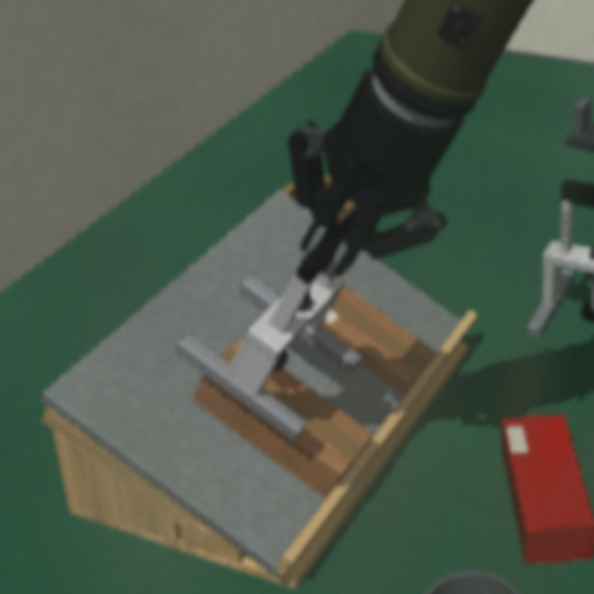

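The gauge, crop (255,350), straddles above the thick parcel, with x good and y needing about +2 mm. Descend 50 mm along the normal, then slowly to contact.

>>> move_arm(moves=[{"offset": [0.2, 0.2, -0.4], "twist": [0, 0, 0.002], "fingers": 0}, {"offset": [0.6, 0.2, -1.1], "twist": [0, 0.002, 0.003], "fingers": 0}, {"offset": [1.05, 0.2, -2], "twist": [0, 0.002, 0.003], "fingers": 0}, {"offset": [1.5, 0.2, -2.8], "twist": [0, 0.002, 0.003], "fingers": 0}, {"offset": [1.9, 0.2, -3.6], "twist": [0, 0.002, 0.003], "fingers": 0}, {"offset": [2.25, 0.2, -4.2], "twist": [0, 0.002, 0.003], "fingers": 0}, {"offset": [2.35, 0.2, -4.4], "twist": [0, 0.002, 0.003], "fingers": 0}, {"offset": [2.35, 0.2, -4.4], "twist": [0, 0.002, 0.003], "fingers": 0}])

```text
clock: 8.8
position: [0.494, 0.2746, 0.1649]
tool_rot: [0.172, 0.691, 0.681, 0.17]
contact_force: [-0.4, -0.6, -3.4]
gripper_width: 0.0126
grip_force: 79.8
```

```bash
python3 st.py; python3 tgt.py 0
```

```text
8.8 [0.494  0.2746 0.1649] ty [ 0.883 -0.013  0.47 ] tyaw -0.83 tz [ 0.4696 -0.0054 -0.8829] [-0.11 -0.13 -0.63  2.08  0.34  0.84 -0.96] [-0.4 -0.6 -3.4] 0.012595072539263306 79.76340293884277
gauge axes now (board) [[1.0, 0.001, -0.001], [-0.001, 1.0, -0.001], [0.001, 0.001, 1.0]]
twist [-0.0012  0.0006  0.0005] A off cm [-1.51 -0.5  -1.55] B off [ 0.22 -0.52 -1.12]
```

>>> move_arm(moves=[{"offset": [0.1, 0, -0.2], "twist": [0, 0, 0], "fingers": 0}, {"offset": [0.2, 0, -0.35], "twist": [0, 0, 0], "fingers": 0}, {"offset": [0.28, 0, -0.53], "twist": [0, 0, 0], "fingers": 0}, {"offset": [0.28, 0, -0.53], "twist": [0, 0, 0], "fingers": 0}])

```text
clock: 9.2
position: [0.497, 0.2749, 0.1602]
tool_rot: [0.172, 0.691, 0.681, 0.171]
contact_force: [-1.2, -0.7, -3.2]
gripper_width: 0.0132
grip_force: 79.8
```

>>> move_arm(moves=[{"offset": [0.05, 0, -0.09], "twist": [0, 0, 0], "fingers": 0}, {"offset": [0.1, 0, -0.18], "twist": [0, 0, 0], "fingers": 0}, {"offset": [0.1, 0, -0.18], "twist": [0, 0, 0], "fingers": 0}])

```text
clock: 9.5
position: [0.498, 0.2749, 0.1584]
tool_rot: [0.172, 0.691, 0.681, 0.171]
contact_force: [-1.3, -0.3, -3.0]
gripper_width: 0.0129
grip_force: 79.8
```

```bash
python3 st.py; python3 tgt.py 0
```

```text
9.5 [0.498  0.2749 0.1584] ty [ 0.882 -0.013  0.471] tyaw -0.83 tz [ 0.4708 -0.0048 -0.8823] [-0.11 -0.12 -0.64  2.08  0.36  0.82 -0.97] [-1.3 -0.3 -3. ] 0.012902884492877874 79.78214979171753
gauge axes now (board) [[1.0, 0.001, -0.002], [-0.001, 1.0, -0.001], [0.002, 0.001, 1.0]]
twist [-0.0018  0.0019  0.0002] A off cm [-1.92 -0.53 -0.91] B off [-0.18 -0.55 -0.48]
```

Continue in 1 mm steps until contact.

>>> move_arm(moves=[{"offset": [0.05, 0, -0.09], "twist": [0, 0, 0], "fingers": 0}, {"offset": [0.05, 0, -0.09], "twist": [0, 0, 0], "fingers": 0}])

```text
clock: 9.7
position: [0.4985, 0.2749, 0.1575]
tool_rot: [0.172, 0.691, 0.681, 0.171]
contact_force: [-0.8, -1.2, -2.4]
gripper_width: 0.013
grip_force: 79.8
```

>>> move_arm(moves=[{"offset": [0.05, 0, -0.09], "twist": [0, 0, 0], "fingers": 0}, {"offset": [0.05, 0, -0.09], "twist": [0, 0, 0], "fingers": 0}])

```text
clock: 9.9
position: [0.499, 0.2749, 0.1566]
tool_rot: [0.172, 0.691, 0.681, 0.171]
contact_force: [-1.2, -0.9, -2.8]
gripper_width: 0.0129
grip_force: 79.8
```

>>> move_arm(moves=[{"offset": [0.05, 0, -0.09], "twist": [0, 0, 0], "fingers": 0}, {"offset": [0.05, 0, -0.09], "twist": [0, 0, 0], "fingers": 0}])

```text
clock: 10.1
position: [0.4995, 0.2748, 0.1557]
tool_rot: [0.172, 0.691, 0.681, 0.171]
contact_force: [0.0, -0.2, -2.9]
gripper_width: 0.0125
grip_force: 79.8
```

>>> move_arm(moves=[{"offset": [0.05, 0, -0.09], "twist": [0, 0, 0], "fingers": 0}, {"offset": [0.05, 0, -0.09], "twist": [0, 0, 0], "fingers": 0}])

```text
clock: 10.3
position: [0.5002, 0.2749, 0.1555]
tool_rot: [0.172, 0.691, 0.681, 0.171]
contact_force: [-2.3, -2.1, 2.4]
gripper_width: 0.0131
grip_force: 80.6
```

>>> move_arm(moves=[{"offset": [0.02, 0, -0.04], "twist": [0, 0, 0], "fingers": 0}, {"offset": [0.02, 0, -0.04], "twist": [0, 0, 0], "fingers": 0}])

```text
clock: 10.5
position: [0.5004, 0.2748, 0.1556]
tool_rot: [0.173, 0.691, 0.681, 0.171]
contact_force: [-5.2, -3.0, 6.0]
gripper_width: 0.0128
grip_force: 81.3
```

>>> move_arm(moves=[{"offset": [0.02, 0, -0.04], "twist": [0, 0, 0], "fingers": 0}, {"offset": [0.02, 0, -0.04], "twist": [0, 0, 0], "fingers": 0}])

```text
clock: 10.7
position: [0.5005, 0.2748, 0.1556]
tool_rot: [0.173, 0.691, 0.681, 0.171]
contact_force: [-7.9, -5.3, 9.1]
gripper_width: 0.0128
grip_force: 82.2
```

Contact is made, about 12 N along the normal. Check seating before letting go.

```bash
python3 st.py; python3 meas.py 0 m | grep -v '0.1[0-9]* [0-9]* x'
python3 - <<'E'
from h import *
print(ctrl.get_state()['ft_torque'])
E
```

```text
10.7 [0.5005 0.2748 0.1556] ty [ 0.882 -0.013  0.472] tyaw -0.84 tz [ 0.4719 -0.0058 -0.8816] [-0.1  -0.11 -0.64  2.08  0.37  0.82 -0.98] [-7.9 -5.3  9.1] 0.012832844552721333 82.18816637992859
gauge axes now (board) [[1.0, 0.001, -0.003], [-0.001, 1.0, -0.001], [0.003, 0.001, 1.0]]
twist [-0.001   0.0032  0.0008] A off cm [-2.17 -0.52 -0.62] B off [-0.43 -0.54 -0.19]
pred origin L  A [-0.0045  0.0865 -0.0046] B [-0.0218  0.0865 -0.0003]
side 1748
  z 0.0 14 x [-0.104  0.099] y [-0.034  0.087]
  z 0.01 146 x [-0.073  0.04 ] y [-0.059  0.051]
  z 0.02 180 x [-0.074  0.04 ] y [-0.057  0.051]
  z 0.03 49 x [-0.036 -0.005] y [-0.047  0.05 ]
  z 0.04 54 x [-0.033 -0.004] y [-0.047  0.05 ]
  z 0.05 53 x [-0.033 -0.005] y [-0.051  0.05 ]
  z 0.06 39 x [-0.033 -0.004] y [-0.047  0.05 ]
  z 0.07 152 x [-0.033 -0.004] y [-0.049  0.052]
  z 0.08 200 x [-0.033 -0.005] y [-0.048  0.05 ]
  z 0.09 28 x [-0.025 -0.011] y [-0.017  0.036]
top 580
  z 0.0 12 x [-0.1    0.093] y [-0.087  0.078]
  z 0.01 39 x [-0.075  0.037] y [-0.059  0.048]
  z 0.02 64 x [-0.076  0.036] y [-0.059  0.046]
  z 0.03 16 x [-0.032 -0.004] y [-0.058  0.044]
  z 0.04 11 x [-0.03  -0.004] y [-0.058  0.045]
  z 0.05 16 x [-0.026 -0.004] y [-0.057  0.044]
  z 0.06 14 x [-0.023 -0.004] y [-0.057  0.046]
  z 0.07 139 x [-0.033 -0.004] y [-0.058  0.043]
  z 0.08 78 x [-0.032 -0.004] y [-0.056  0.038]
  z 0.09 10 x [-0.022 -0.011] y [-0.042 -0.004]
[-0.72455852  1.74266991 -0.36604075]
```

View pics/csm.png

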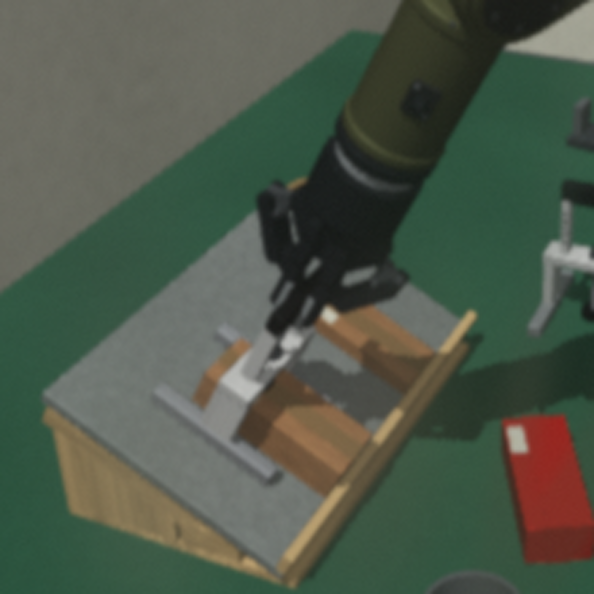

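The gauge straddles the thick parcel with its runners on the board, (215,435) and (225,335), z within 1 mm. Release and retreat along the normal.

>>> move_arm(grip_force=20, moves=[{"offset": [-0.05, 0, 0.08], "twist": [0, 0, 0], "fingers": 0}, {"offset": [-0.05, 0, 0.08], "twist": [0, 0, 0], "fingers": 0.3}, {"offset": [-0.05, 0, 0.08], "twist": [0, 0, 0], "fingers": 0.6}, {"offset": [-0.05, 0, 0.08], "twist": [0, 0, 0], "fingers": 1}, {"offset": [-0.05, 0, 0.08], "twist": [0, 0, 0], "fingers": 1}, {"offset": [-0.05, 0, 0.08], "twist": [0, 0, 0], "fingers": 1}, {"offset": [-0.05, 0, 0.08], "twist": [0, 0, 0], "fingers": 1}])

```text
clock: 11.5
position: [0.4999, 0.2749, 0.1549]
tool_rot: [0.172, 0.691, 0.681, 0.171]
contact_force: [-0.2, -0.4, 0.2]
gripper_width: 0.0852
grip_force: 0.0
```

>>> move_arm(moves=[{"offset": [-0.5, 0, 0.9], "twist": [0, 0, 0], "fingers": 1}, {"offset": [-1.2, 0, 2.2], "twist": [0, 0, 0], "fingers": 1}, {"offset": [-2, 0, 3.7], "twist": [0, 0, 0], "fingers": 1}, {"offset": [-2.8, 0, 5.3], "twist": [0, 0, 0], "fingers": 1}, {"offset": [-3.6, 0, 6.8], "twist": [0, 0, 0], "fingers": 1}, {"offset": [-4, 0, 8], "twist": [0, 0, 0], "fingers": 1}, {"offset": [-4, 0, 8], "twist": [0, 0, 0], "fingers": 1}])

```text
clock: 12.2
position: [0.4603, 0.276, 0.2377]
tool_rot: [0.173, 0.69, 0.681, 0.173]
contact_force: [0.7, 0.1, 0.1]
gripper_width: 0.0855
grip_force: 0.0
```

```bash
python3 st.py; sed -i 's/^o=.*//' meas.py
python3 - <<'E'
from h import *
b=np.load('pics/board.npz');n,c=b['n'],b['c'];yaw=np.arctan2(-n[1],-n[0])
x=np.array([np.cos(yaw),np.sin(yaw),0]);x-=n*(x@n);x/=np.linalg.norm(x);RB=np.stack([x,np.cross(n,x),n],1)
o=np.array([-.022,.084,0])
for cam in('side','top'):
    p,d=grab(cam,cam+'r');W=world(cam,d);L=(W-c)@RB-o
    M=(np.linalg.norm(W-np.load(f'pics/{cam}w0.npy'),axis=2)>.012)
    for nm,lo,hi in(('runner',.008,.02),('bridge',.06,.08),('handle',.135,.17)):
        k=M&(abs(L[...,0])<.09)&(abs(L[...,1])<.08)&(L[...,2]>lo)&(L[...,2]<hi);q=L[k]
        if len(q):print(cam,nm,len(q),np.percentile(q,[2,98],axis=0).round(3).tolist(),'z med',np.median(q[:,2]).round(4))
p=cv2.imread('pics/sider.png');cv2.imwrite('pics/csr.png',cv2.resize(p[120:340,150:370],None,fx=2.7,fy=2.7,interpolation=cv2.INTER_CUBIC))
E
```

```text
12.2 [0.4603 0.276  0.2377] ty [ 0.88  -0.013  0.474] tyaw -0.83 tz [ 0.4742 -0.0027 -0.8804] [-0.15 -0.27 -0.59  2.02  0.22  0.99 -0.86] [0.7 0.1 0.1] 0.08545375345747286 0.0
side runner 355 [[-0.059, -0.054, 0.01], [0.056, 0.054, 0.019]] z med 0.0149
side bridge 355 [[-0.017, -0.049, 0.062], [0.012, 0.053, 0.079]] z med 0.0746
side handle 257 [[-0.009, -0.037, 0.136], [0.004, 0.04, 0.157]] z med 0.1543
top runner 138 [[-0.059, -0.057, 0.01], [0.055, 0.049, 0.019]] z med 0.0148
top bridge 267 [[-0.017, -0.056, 0.064], [0.012, 0.049, 0.079]] z med 0.0734
top handle 133 [[-0.011, -0.042, 0.137], [0.004, 0.019, 0.157]] z med 0.1519
```

View pics/csr.png

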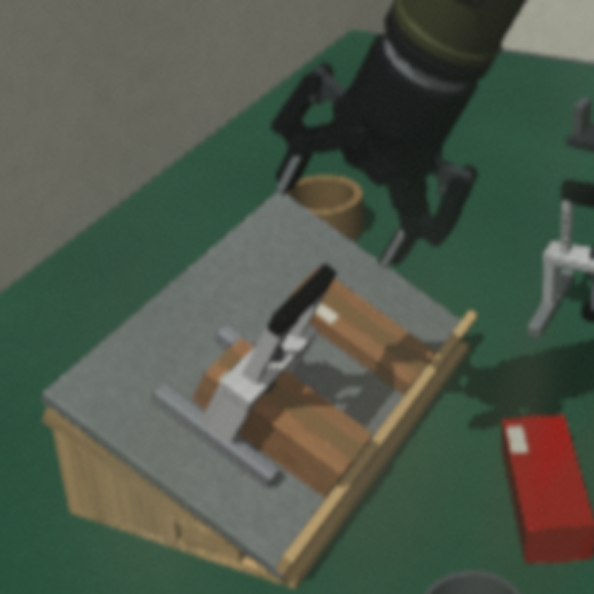

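The gauge stands square and seated over the thick parcel at crop (240,390), with the gripper clear and the parcels unmoved. Handing in.

```bash
python3 -c "
from plant import ctrl
print(ctrl.hand_in())"
```

```text
the job is handed in; nothing more can be done
None
```

The job is handed in: the gauge stands released over the thicker (left) parcel with both runners flat on the board, the parcels look unmoved, and the arm is clear; the foot reading itself couldn't be checked and no verdict was returned.

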